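# Check a bamboo board for damp with a sprung contact meter

### The arm

A 6-joint arm with a two-finger parallel gripper is mounted at the origin on the work surface. World frame = base frame: x ahead of the robot, y to its left, z up, the work surface at z = 0. Lengths are in m, angles in rad, forces in N, time in s.
With the tool pointing down it reaches from about 0.35 to 0.8 m from the base axis. Payload 7.3 kg.
Tool frame: the origin (TCP) lies between the finger pads; the fingertips stand 25 mm ahead of it and the grasp point (between the pads) lies 6 mm ahead of it (r.tip_extent is the distance from the TCP to the fingertips, in m); z points along the fingers, y is the line along which they close (so a half turn about z gives the same grasp; the last joint's range is limited). The gripper opens to 85 mm and grips with 20 to 120 N. Pads are 22 mm wide; open, the fingers measure 114 mm over their backs; the gripper's body (76 mm by 85 mm) begins 54 mm behind the grasp point. The pads swing forward as they close: fully open they stand 13 mm farther back than shut.
Start: joints at [1.112, 0.342, 1.524, -0, 1.275, -0.146], TCP at [0.162, 0.5, 0.256] pointing down, gripper open.
Joint ranges: [-2.53, 2.53], [-0.77, 2.02], [0.04, 2.7], [-1, 4.14], [0.28, 2.66], [-3.11, 3.11]. Speed limits (rad/s): [2.57, 2.57, 3.14, 3.14, 3.14, 3.14].

### API

Orientations are given as a unit quaternion [x, y, z, w].
In Python, from workcell import r, command_gripper, optics gives the robot as it stands. The module is installed in compiled form; this text tells all that it offers. Calls block until the motion is done:
- r.reach(position, orientation): joint-space move of the TCP to a pose.
- r.move_straight(position, orientation=None, speed=0.15, max_force=None): straight line of the TCP; orientation=None keeps the orientation; speed is the mean speed in m/s. With max_force (N) it stops when the force on the tool has changed by that much, and returns True; else False.
- r.movej(angles): joint-space move.
- command_gripper(opening, force=None): finger opening in m; force is the grip in N (None keeps the last); returns when the fingers have stopped.
- r.hold(seconds).
- r.solve_ik(position, orientation): joint angles nearest the present ones, or None.
- r.read_state(): the state.
- optics.get_image(name): name is "scene" or "top" or "wrist"; returns (picture, depth): 420x560x3 uint8, red, green, blue; 420x560 float32, m along the optical axis (not along the pixel's ray), 0 where there is no reading.
- optics.camera_model(name): a dict with "K" (3x3 intrinsics, pixels), "k1" (the pictures are not rectified: a ray, as slopes to the right and down, at radius r is drawn at 1 + k1 r^2 times it, then the intrinsics apply), "R" (3x3) and "t" (3): a world point X has camera coordinates R X + t; the wrist camera has in their place "tool_from_camera" (4x4, takes a point from camera to tool coordinates, whose origin is the TCP and whose axes are the flange's). Camera axes: x right, y down, z forward; pixel columns grow to the right and rows downward; lengths in m; the calibration is good to about 2 mm. A picture is of the moment at which its call begins: read the wrist's pose just before it. camera_model takes no time and is no camera call.
A pose or a line that the arm cannot do raises r.PlanningError and nothing moves.
- r.finish_job(): hands the job in; it is judged then, once.
The state is a dict: "time_s": time; "joint_positions": joint angles; "dq": joint speeds; "tau": joint torques, N m; "eef_pos": TCP position; "eef_rot": TCP orientation; "contact_force": force on the tool from outside, world axes, zero at the start; "torque": the same for the moment, N m; "grip_width": finger opening in m; "grip_force": force on a finger pad.
Only numpy, scipy, OpenCV 4.12 (cv2) and the standard library are available. Lean on these libraries where they do the work, as an engineer would, in place of code of your own. Each camera call takes 0.05 s, during which the arm holds its last target. There are 200 camera calls.

### The job

Before the chopping board is oiled it is checked for damp: take the moisture meter out of its cradle, set its foot upright on the brass dot in the board's dark strip with the foot's long side along the strip, and slide it along the strip, always in contact, to the brass ring. Press lightly all the way, so that the sprung foot is partly pushed in but never hard against its stop, and leave the other things where they are. Finish while still holding the meter there for the reading: upright, foot centred on the ring, long side along the strip, under the same light push; do not let go.

Things in the scene. Friction and masses are not known exactly. Their poses are not given: they have to be found in the camera images.
- meter: moisture meter standing in the cradle on its black foot: grey box 26 (x) x 40 (y) mm, from 26 to 122 mm above the origin, small window on one face, dark grip band 81 to 115 mm up; origin at the centre of the foot's underside while the foot is fully out, z up, y along the foot's long side; about 150 g; grip the body across its 26 or 40 mm, about 100 mm above the origin
- foot_face (a point): centre of the underside of the meter's black foot, 22 (x) x 44 (y) x 8 mm, axes as the meter's; the foot slides up along the meter's z against a spring
- plunger (a joint): how far the sprung foot is pushed in towards the meter's body, m: 0 = fully out, 0.012 = hard against its stop; it begins to move at 2 N and takes 0.35 N more per mm (6.2 N at the stop)
- cradle: fixed white open-topped stand for the meter: outer 42 (x) x 60 (y) x 50 mm high, walls 5 mm, inside 32 x 50 mm (a loose fit), inner floor 5 mm above its origin, on an 80 x 100 x 4 mm foot plate; origin at the centre of its underside, on the counter; left or right of the board, with the crock on the other side
- board: fixed bamboo chopping board 260 (x) x 360 (y) x 20 mm thick lying flat on the counter; origin at the centre of its underside, top face 20 mm above; a flush dark wooden strip 44 mm wide runs along y over its whole length, its middle line at x = -40 mm (the robot's side)
- dot: where the slide starts: small solid brass disc 20 mm across, flush in the middle of the dark strip near one end; origin at its centre, on the board's top face. Dot and ring may be either way round
- ring: where the slide ends and the meter is held: brass ring, outer diameter 40, inner 29 mm, flush in the middle of the dark strip near the other end, 160 to 230 mm from the dot; origin at its centre, on the board's top face
- tub: square lidded glass food box 104 x 104 x 60 mm high, loose, on the far (+x) half of the board beside the strip; origin at the centre of its underside; leave alone
- crock: fixed white utensil crock, 92 mm across, utensils up to 200 mm high, beyond the board from the cradle; origin at the centre of its underside; leave alone
- mill: aluminium pepper mill 58 mm across, 165 mm high, loose; leave alone
- spice: spice jar with a wooden lid, 52 mm across, 85 mm high, loose; leave alone
- mug: white mug, 80 mm across and 88 mm high, loose; leave alone
- grinder: white salt grinder 54 mm across, 100 mm high, loose; leave alone
- jam: jam jar 60 mm across, 65 mm high, loose; leave alone
Not all that is in view belongs to the job. Leave any purple look-alike of the cradle alone.

How it is judged:
On the way, in this order (a step that is already met when the one before it is completed fails the run):
1. the meter is lifted clear of its cradle in the gripper (z of foot_face in the frame of cradle above 0.055 m and contact force between the fingers and meter above 2 N), for 0.1 s.
2. the foot is set on the dot: within 16 mm of its centre, upright within 8 degrees, long side along the strip within 11 degrees, foot partly pushed in (horizontal distance between foot_face and dot below 0.016 m and angle between meter's own z axis and vertical below 0.14 rad and angle between the y axis of meter and the y axis of board, either way round below 0.2 rad and value of joint plunger between 0.001 and 0.0112 m and contact force between meter and board between 1 and 12 N and contact force between the fingers and meter above 2 N), for 0.1 s.
3. 30 to 70 mm on from the dot, along the strip, the foot is still square and lightly pressed in (horizontal distance between foot_face and dot between 0.03 and 0.07 m and x of foot_face in the frame of board between -0.058 and -0.022 m and angle between meter's own z axis and vertical below 0.14 rad and angle between the y axis of meter and the y axis of board, either way round below 0.2 rad and value of joint plunger between 0.001 and 0.0112 m and contact force between meter and board between 1 and 12 N and contact force between the fingers and meter above 2 N), for 0.05 s.
4. 80 to 120 mm on from the dot, likewise (horizontal distance between foot_face and dot between 0.08 and 0.12 m and x of foot_face in the frame of board between -0.058 and -0.022 m and angle between meter's own z axis and vertical below 0.14 rad and angle between the y axis of meter and the y axis of board, either way round below 0.2 rad and value of joint plunger between 0.001 and 0.0112 m and contact force between meter and board between 1 and 12 N and contact force between the fingers and meter above 2 N), for 0.05 s.
At the end, for the whole second after the job is handed in: The gripper holds the meter with its foot on the ring: foot centre within 13 mm of the ring's centre, meter upright within 8 degrees, the foot's long side along the strip within 11 degrees, foot pushed in 1.5 to 10.8 mm, push on the board 1.5 to 10 N, at rest (horizontal distance between foot_face and ring below 0.013 m and angle between meter's own z axis and vertical below 0.14 rad and angle between the y axis of meter and the y axis of board, either way round below 0.2 rad and value of joint plunger between 0.0015 and 0.0108 m and contact force between meter and board between 1.5 and 10 N and contact force between the fingers and meter above 2 N and linear speed of meter below 0.02 m/s); the arm keeps its last pose, push and grip.
It fails at once if the foot is driven hard against its stop on the board (value of joint plunger above 0.0118 m and contact force between meter and board above 6.5 N).
It fails at once if the meter is pressed on the board with more than 18 N (contact force between meter and board above 18 N).
It fails at once if the foot is lifted off the strip between the dot and the ring (more than 30 mm from both, less than 10 mm above the strip, not touching) (horizontal distance between foot_face and dot above 0.03 m and horizontal distance between foot_face and ring above 0.03 m and x of foot_face in the frame of board between -0.058 and -0.022 m and y of foot_face in the frame of board between -0.085 and 0.085 m and z of foot_face in the frame of board below 0.03 m and contact force between meter and board below 0.05 N).
It fails at once if a bystander is moved more than 15 mm (distance of any of tub, mill, spice, mug, grinder, jam from where it was at the start of the episode above 0.015 m).
It fails at once if the crock is knocked with more than 5 N (contact force between any of the arm, meter, the fingers and crock above 5 N).
It also fails if it takes over 54 s, if anything falls off the work surface, if the arm or the gripper's body presses on something with over 40 N, if the wrist force passes 120 N, or if a joint passes its speed limit or range.

## Working session

There is one attempt and no reset: what is moved stays moved. The work goes in short steps, each a Python script; the robot and the scene stay as the last script left them, time stands still between calls to the robot, and variables do not carry over. Pictures are saved under pics/ and viewed, at most 10 in all, crops included, and the job is handed in when it is done.

```bash
mkdir -p pics
cat > h.py <<'E'
import numpy as np, cv2
from workcell import r, command_gripper, optics
from scipy.spatial.transform import Rotation as Ro
def cam(n):
    c=optics.camera_model(n); return c
def px2w(n,depth,u,v,c=None,z=None):
    c=c or cam(n); K=np.array(c["K"]); 
    d=np.array([(u-K[0,2])/K[0,0],(v-K[1,2])/K[1,1]]); s=d.copy()
    for _ in range(20): s=d/(1+c["k1"]*(s@s))
    ray=np.array([s[0],s[1],1.])
    R=np.array(c["R"]);t=np.array(c["t"])
    if z is None: return R.T@(ray*depth[int(round(v)),int(round(u))]-t)
    o=-R.T@t; w=R.T@ray
    return o+w*(z-o[2])/w[2]
def save(n,p): cv2.imwrite(n,p[:,:,::-1])
E
python3 - <<'E'
from h import *
for n in("scene","top"):
    p,d=optics.get_image(n); np.savez(n+".npz",p=p,d=d); save(f"pics/{n}.png",p)
    c=cam(n); print(n,c)
print(r.read_state())
E
```

```text
scene {'K': array([[466.77321285,   0.        , 279.73324732],
       [  0.        , 466.77321285, 215.71872159],
       [  0.        ,   0.        ,   1.        ]]), 'k1': -0.08139622870318246, 'R': array([[ 0.51237516,  0.85873464, -0.00681999],
       [ 0.69734688, -0.42068961, -0.58028233],
       [-0.50117764,  0.29256635, -0.81438683]]), 't': array([-0.21907381, -0.28008852,  1.51296294])}
top {'K': array([[476.23793193,   0.        , 280.45769457],
       [  0.        , 476.23793193, 207.56963748],
       [  0.        ,   0.        ,   1.        ]]), 'k1': -0.13631005613276398, 'R': array([[ 0.07130939, -0.99744826,  0.00345676],
       [-0.96986539, -0.07014605, -0.2333252 ],
       [ 0.23297229,  0.01328569, -0.97239262]]), 't': array([-0.03247889,  0.45788026,  1.47763225])}
{'time_s': 0.1, 'joint_positions': array([ 1.11198503e+00,  3.42650485e-01,  1.52492650e+00,  1.62738599e-05,
        1.27540897e+00, -1.46000252e-01]), 'dq': array([-1.60398003e-06, -2.79449730e-03, -4.83240418e-03,  4.87609928e-04,
       -8.07435496e-04, -4.59166267e-04]), 'tau': array([ 2.87963383e-03, -4.34441936e+01, -2.46488965e+01,  1.85336972e-05,
        4.68737679e-03, -2.44665983e-05]), 'eef_pos': array([0.16138876, 0.49923463, 0.25569502]), 'eef_rot': array([ 1.55770926e-01,  9.87792961e-01, -6.62722978e-04, -2.14905285e-04]), 'contact_force': array([-0.04181298,  0.88893937, -1.36640164]), 'torque': array([0.03723372, 0.03710582, 0.03902232]), 'grip_force': 0.0, 'grip_width': 0.08539217566293329}
```

View pics/scene.png

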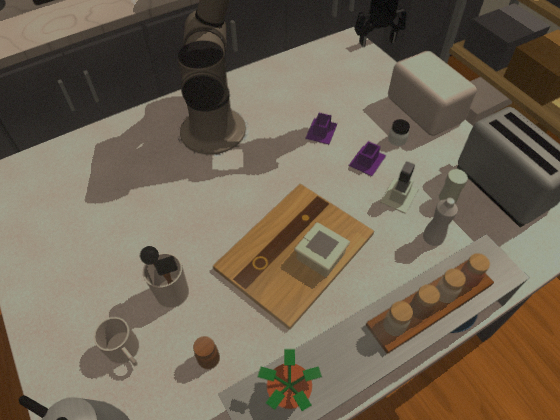

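View pics/top.png

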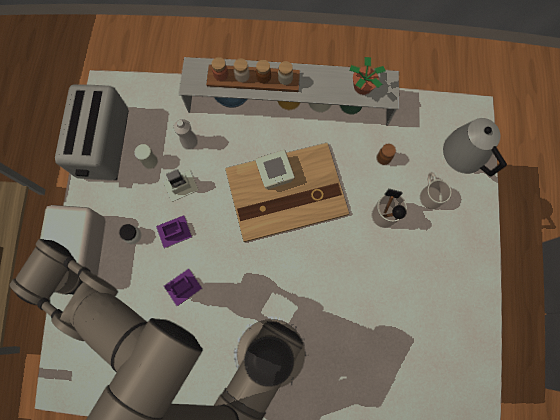

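The white cradle holding the meter is at scene (403,188) and top (178,184). The two purple look-alikes are at top (174,231) and (182,287). The dot is at top (263,209) and the ring at (317,195). One composite of enlarged crops will confirm this.

Run:
```python
from h import *
T=np.load("top.npz")["p"];S=np.load("scene.npz")["p"]
f=lambda im,x,y,w,h,s:cv2.resize(im[y:y+h,x:x+w],None,fx=s,fy=s,interpolation=cv2.INTER_CUBIC)
a=np.hstack([f(T,148,154,60,50,6),f(S,370,150,70,50,6)])
b=f(T,215,135,140,115,2600/1000*2)[:, :]
b=cv2.resize(b,(360,296)); c=cv2.resize(S[180:325,205:381],(420,296*1))
im=np.clip(np.vstack([a,np.hstack([b,c])])*1.5,0,255).astype(np.uint8)
print(im.shape);save("pics/crop1.png",im)
```

```text
(596, 780, 3)
```

View pics/crop1.png

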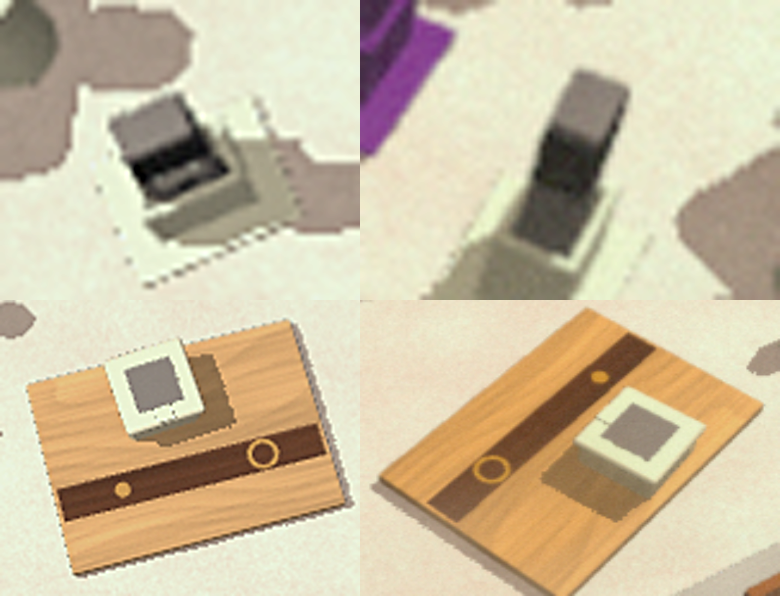

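White cradle with the grey meter confirmed. It stands at top (178,184), and its long side runs along the top-face edge (110,125)-(182,92) in the crop. Next I measure.

Run:
```python
from h import *
D={n:np.load(n+".npz")["d"] for n in("top","scene")}
for n,dot,ring in(("top",(262.8,208.8),(317.3,194.8)),("scene",(305.6,217.7),(259.9,262.8))):
    a=px2w(n,D[n],*dot,z=.02);b=px2w(n,D[n],*ring,z=.02)
    print(n,"dot",a.round(4),"ring",b.round(4),np.linalg.norm(a-b).round(4),"yaw",np.degrees(np.arctan2(*(b-a)[1::-1])).round(2), px2w(n,D[n],*dot)[2],px2w(n,D[n],*ring)[2])
for n,x,y,w,h in(("top",148,154,60,50),("scene",380,150,50,60)):
    P=np.array([px2w(n,D[n],u,v) for u in range(x,x+w) for v in range(y,y+h)])
    q=P[P[:,2]>.115]; print(n,"top",len(q),np.median(q[:,2]),cv2.minAreaRect((q[:,:2]*1000).astype(np.float32)))
    q=P[(P[:,2]>.04)&(P[:,2]<.06)]; print(n,"rim",len(q),cv2.minAreaRect((q[:,:2]*1000).astype(np.float32)))
c=[(110,125),(182,92),(198,127),(130,155)]
for u,v in c: print(px2w("top",None,148+u/6,154+v/6,z=.127).round(4))
for u,v in [(568,98),(587,70),(630,88),(612,130)]: print("s",px2w("scene",None,370+(u-360)/6,150+v/6,z=.127).round(4))
```

```text
top dot [0.4589 0.0585 0.02  ] ring [ 0.5195 -0.1178  0.02  ] 0.1865 yaw -71.04 0.028514660581540785 0.022436529349186135
scene dot [0.4633 0.0616 0.02  ] ring [ 0.5223 -0.1158  0.02  ] 0.187 yaw -71.61 0.01707529933765886 0.020245717778264616Traceback (most recent call last):
  File "<stdin>", line 7, in <module>
  File "h.py", line 7, in px2w
    c=c or cam(n); K=np.array(c["K"]);
           ~~~^^^
  File "h.py", line 5, in cam
    c=optics.camera_model(n); return c
ValueError: time passes only in moves, steps and waits
```

```bash
sed -i 's/^def cam/import functools\n@functools.lru_cache(None)\ndef cam/' h.py
python3 - <<'E'
from h import *
D={n:np.load(n+".npz")["d"] for n in("top","scene")}
for n,x,y,w,h in(("top",148,154,60,50),("scene",380,150,50,60)):
    P=np.array([px2w(n,D[n],u,v) for u in range(x,x+w) for v in range(y,y+h)])
    q=P[P[:,2]>.115]; print(n,"top",len(q),np.median(q[:,2]),cv2.minAreaRect((q[:,:2]*1000).astype(np.float32)))
    q=P[(P[:,2]>.04)&(P[:,2]<.06)]; print(n,"rim",len(q),cv2.minAreaRect((q[:,:2]*1000).astype(np.float32)))
c=[(110,125),(182,92),(198,127),(130,155)]
for u,v in c: print(px2w("top",None,148+u/6,154+v/6,z=.127).round(4))
for u,v in [(568,98),(587,70),(630,88),(612,130)]: print("s",px2w("scene",None,370+(u-360)/6,150+v/6,z=.127).round(4))
E
```

```text
top top 129 0.12660113397610379 ((311.786865234375, 174.45367431640625), (570.17431640625, 42.39539337158203), 38.582515716552734)
top rim 126 ((560.1011962890625, 381.16485595703125), (156.90435791015625, 69.34851837158203), 47.73069381713867)
scene top 142 0.12465368190343068 ((783.40478515625, -10.944091796875), (30.840747833251953, 916.8153076171875), 36.079959869384766)
scene rim 144 ((525.4673461914062, 344.6609191894531), (40.040042877197266, 64.32878112792969), 28.61730194091797)
[0.5211 0.3639 0.127 ]
[0.5416 0.3281 0.127 ]
[0.5231 0.3173 0.127 ]
[0.5055 0.3512 0.127 ]
s [0.5202 0.3372 0.127 ]
s [0.5116 0.3556 0.127 ]
s [0.53   0.3654 0.127 ]
s [0.545  0.3419 0.127 ]
```

```bash
cat >> h.py <<'E'
def down(ydeg):
    a=np.radians((ydeg+90)/2); return np.array([np.cos(a),np.sin(a),0,0])
def wristcam(st):
    c=dict(cam("wrist")); T=np.eye(4); T[:3,:3]=Ro.from_quat(st["eef_rot"]).as_matrix(); T[:3,3]=st["eef_pos"]
    W=np.linalg.inv(T@np.array(c["tool_from_camera"])); c["R"]=W[:3,:3]; c["t"]=W[:3,3]; return c
E
python3 - <<'E'
from h import *
print("mill",px2w("scene",None,435,238,z=0),"grinder",px2w("scene",None,448,197,z=0),"spice top cam",px2w("top",None,128,235,z=0))
print(cam("wrist")["tool_from_camera"].round(3))
T=np.array(cam("wrist")["tool_from_camera"]); q=down(119); R=Ro.from_quat(q).as_matrix()
# aim optical axis at target (0.525,0.343,.1) from TCP z 0.33
o=R@T[:3,3]+[0,0,.33]; w=R@T[:3,2]; hit=o+w*(.1-o[2])/w[2]
pos=np.array([.525-hit[0],.343-hit[1],.33]); print(pos, r.solve_ik(pos,q))
r.reach(pos,q)
st=r.read_state(); p,d=optics.get_image("wrist"); c=wristcam(st); np.savez("w1.npz",p=p,d=d,R=c["R"],t=c["t"]); save("pics/w1.png",p)
print(st["time_s"],st["joint_positions"].round(2),st["eef_pos"])
E
```

```text
mill [0.69211121 0.33663298 0.        ] grinder [0.60443555 0.46590605 0.        ] spice top cam [0.34157114 0.50134982 0.        ]
[[-0.    -0.961 -0.275  0.069]
 [ 1.    -0.    -0.     0.001]
 [ 0.    -0.275  0.961 -0.118]
 [ 0.     0.     0.     1.   ]]
[0.49876959 0.32797468 0.33      ] [ 4.53338843e-01  4.38190456e-01  1.17560564e+00 -4.44089210e-16
  1.52779656e+00 -1.62360297e+00]
1.5333 [ 0.45  0.44  1.18  0.    1.53 -1.62] [0.49814801 0.32852003 0.32974083]
```

View pics/w1.png

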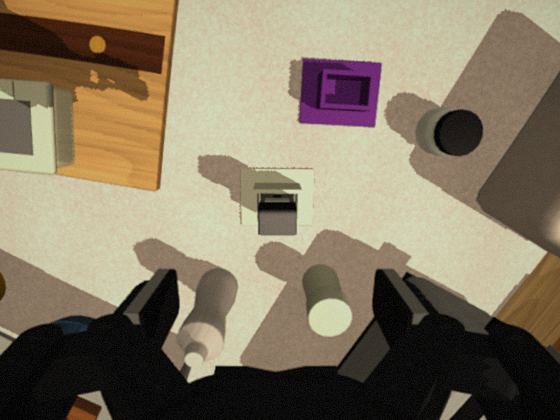

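The wrist view shows the meter's top face centred near (277,221), with its long side horizontal along tool y. The dot is at (97,44), and mill (215,300) and grinder (325,295) are clear of the cradle.

Run:
```python
from h import *
W=np.load("w1.npz"); c=dict(cam("wrist")); c["R"]=W["R"];c["t"]=W["t"]; d=W["d"]
for z,m in((.127,(240,200,75,50)),(.055,(235,160,85,60)),(.004,(235,160,85,70))):
    x,y,w,h=m
    P=np.array([px2w("wrist",d,u,v,c) for u in range(x,x+w) for v in range(y,y+h) if d[v,u]>0])
    q=P[abs(P[:,2]-z)<(.006 if z>.01 else .002)]; q=q[np.linalg.norm(q[:,:2]-np.median(q[:,:2],0),axis=1)<.09]; rr=cv2.minAreaRect((q[:,:2]*1000).astype(np.float32)); print(z,len(q),np.median(q,0).round(4),rr)
for u,v in[(258,208),(297,208),(297,235),(259,235)]: print(px2w("wrist",d,u,v,c,z=.127).round(4))
for u,v in[(241,168),(313,169),(313,222),(241,224)]: print("plate",px2w("wrist",d,u,v,c,z=.004).round(4))
print("dot",px2w("wrist",d,97,44.5,c,z=.02))
a,b=px2w("wrist",d,20,17,c,z=.02),px2w("wrist",d,160,35,c,z=.02);print("stripedge",np.degrees(np.arctan2(*(b-a)[1::-1])))
a,b=px2w("wrist",d,20,62,c,z=.02),px2w("wrist",d,160,73,c,z=.02);print("stripedge",np.degrees(np.arctan2(*(b-a)[1::-1])))
im=cv2.resize(W["p"][150:245,225:330],None,fx=4,fy=4,interpolation=cv2.INTER_CUBIC); im2=cv2.resize(W["p"][0:95,0:105+70],None,fx=4,fy=4,interpolation=cv2.INTER_CUBIC)[:, :340+360]
save("pics/w1c.png",np.hstack([im,im2[:,300:300+380]]))
```

```text
0.127 971 [0.5235 0.345  0.1266] ((524.420654296875, 345.52764892578125), (26.432626724243164, 39.07429122924805), 29.001985549926758)
0.055 445 [0.5136 0.3377 0.0501] ((523.0783081054688, 344.99530029296875), (38.563968658447266, 59.69887161254883), 29.025243759155273)
0.004 2090 [0.5115 0.332  0.0038] ((525.1126708984375, 343.1231384277344), (91.41770935058594, 110.75643157958984), 23.49802589416504)
[0.5191 0.3208 0.127 ]
[0.5002 0.3549 0.127 ]
[0.5249 0.3692 0.127 ]
[0.5438 0.3352 0.127 ]
plate [0.5127 0.2845 0.004 ]
plate [0.4671 0.3695 0.004 ]
plate [0.531  0.4075 0.004 ]
plate [0.5825 0.3207 0.004 ]
dot [0.46064948 0.06133318 0.02      ]
stripedge 109.7053098792155
stripedge 112.85497856243835
```

View pics/w1c.png

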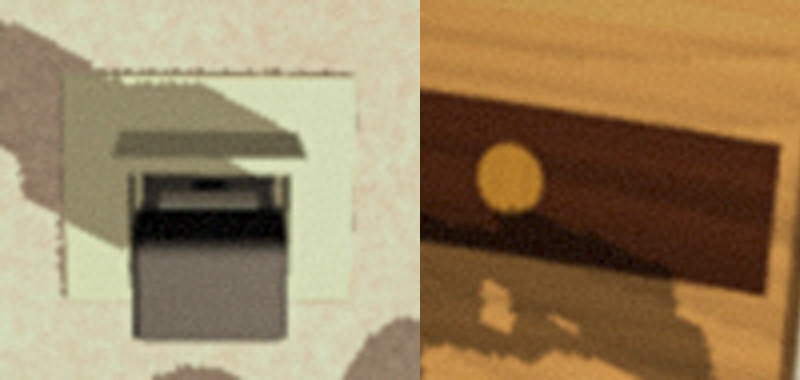

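The crops agree: meter centre about (0.5237, 0.345), yaw 119°, dot at crop (510,178). Now grasp and lift.

Run:
```python
from h import *
q=down(119); x,y=.5237,.345
r.reach([x,y,.22],q)
print(r.move_straight([x,y,.111],q,speed=.1,max_force=15))
command_gripper(.0,50); s=r.read_state(); print(s["grip_width"],s["grip_force"],s["eef_pos"],s["contact_force"])
r.move_straight([x,y,.25],q,speed=.1); r.hold(.3)
s=r.read_state(); print(s["grip_width"],s["grip_force"],s["eef_pos"],s["contact_force"],s["time_s"])
p,d=optics.get_image("wrist"); c=wristcam(s); np.savez("w2.npz",p=p,d=d,R=c["R"],t=c["t"]); save("pics/w2.png",p)
```

```text
False
0.039163108759708416 55.38121283054352 [0.52378005 0.34505554 0.11121352] [0.20790469 0.37402032 0.82637915]
0.03989582213235109 55.213658809661865 [0.52365922 0.34498356 0.24975764] [-0.79973648  0.15983916 -0.68173811] 5.6833
```

View pics/w2.png

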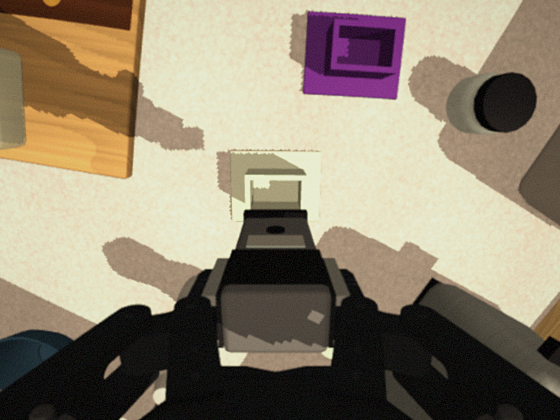

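The meter is held square and centred, top face about (275,320), and it is clear of the cradle. Next I look at the dot and ring from above the strip.

Run:
```python
from h import *
q=down(108.7)
r.reach([.475,-.024,.27],q); r.hold(.2)
s=r.read_state(); p,d=optics.get_image("wrist"); c=wristcam(s); np.savez("w3.npz",p=p,d=d,R=c["R"],t=c["t"]); save("pics/w3.png",p)
print(s["eef_pos"],s["contact_force"],s["time_s"],s["joint_positions"].round(2))
```

```text
[ 0.47525609 -0.02322292  0.26982634] [ 0.25825261  0.12561566 -1.24993514] 7.325 [-0.21  0.24  1.63  0.    1.27 -2.11]
```

View pics/w3.png

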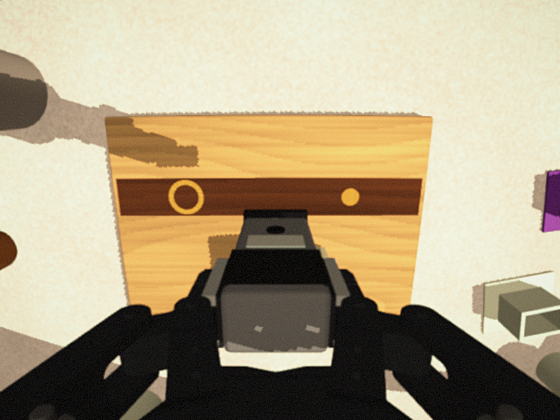

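The ring is at (186,197) and the dot at (350,197). The strip is horizontal in the picture, so the yaw is right. Next I compute positions and step down on the dot.

```bash
cat >> h.py <<'E'
def fz(n=6):
    v=[]
    for _ in range(n): r.hold(.03); v.append(r.read_state()["contact_force"])
    return np.mean(v,0)
E
python3 - <<'E'
from h import *
W=np.load("w3.npz"); c=dict(cam("wrist")); c["R"]=W["R"];c["t"]=W["t"]; d=W["d"]
D=px2w("wrist",d,350,197,c,z=.02); G=px2w("wrist",d,186,197,c,z=.02)
print(D,G,np.linalg.norm(D-G),np.degrees(np.arctan2(*(D-G)[1::-1])), px2w("wrist",d,350,197,c)[2])
D=(D+[.461,.0605,.02])/2; G=(G+[.521,-.117,.02])/2
np.savez("t.npz",D=D,G=G); print(D,G)
q=down(108.7)
r.move_straight([D[0],D[1],.20],q,speed=.12)
r.move_straight([D[0],D[1],.133],q,speed=.08)
f0=fz(10); print("f0",f0.round(2))
for z in np.arange(.129,.1205,-.001):
    hit=r.move_straight([D[0],D[1],z],q,speed=.02)
    f=fz()-f0; s=r.read_state(); print(round(z,4),s["eef_pos"].round(4),f.round(2))
    if f[2]>4: break
print(s["time_s"])
np.save("f0.npy",f0)
E
```

```text
[0.46134358 0.06192915 0.02      ] [ 0.52146404 -0.11511872  0.02      ] 0.18697705501353787 108.75603607377899 0.02028892017004917
[0.46117179 0.06121458 0.02      ] [ 0.52123202 -0.11605936  0.02      ]
f0 [-0.22  0.29 -1.11]
0.129 [0.4612 0.0612 0.129 ] [ 0.08 -0.31 -0.52]
0.128 [0.4612 0.0612 0.128 ] [ 0.29 -0.3  -0.17]
0.127 [0.4612 0.0612 0.127 ] [-0.09 -0.33 -0.25]
0.126 [0.4613 0.0612 0.1261] [0.2  0.01 2.03]
0.125 [0.4613 0.0612 0.1251] [ 0.18 -0.26  2.85]
0.124 [0.4613 0.0612 0.1241] [ 0.94 -0.65  3.25]
0.123 [0.4613 0.0612 0.123 ] [ 0.95 -0.62  3.2 ]
0.122 [0.4612 0.0612 0.122 ] [ 1.04 -0.5   3.51]
0.121 [0.4612 0.0612 0.121 ] [ 1.1  -1.29  3.81]
13.9167
```

Contact came at z ≈ 0.126, so the foot is now about 5 mm in at about 3.9 N. Now I slide.

Run:
```python
from h import *
t=np.load("t.npz");D,G=t["D"],t["G"];f0=np.load("f0.npy");q=down(108.7);z=.121
for k in np.linspace(0,1,8)[1:]:
    P=D+(G-D)*k
    h=r.move_straight([P[0],P[1],z],q,speed=.03,max_force=9); f=fz(3)-f0; s=r.read_state()
    print(h,s["eef_pos"].round(4),f.round(2),s["grip_width"].round(4))
    if h: break
    z=np.clip(z+np.clip((f[2]-3.9)/350*.3,-.001,.001),.119,.1235) if abs(f[2]-3.9)>1 else z
print(s["time_s"],z)
p,d=optics.get_image("wrist"); c=wristcam(s); np.savez("w4.npz",p=p,d=d,R=c["R"],t=c["t"]); save("pics/w4.png",p)
p2,d2=optics.get_image("scene"); x=cv2.resize(p2[160:325,180:400],None,fx=2.54,fy=2.54)[:419]
save("pics/w4.png",np.hstack([cv2.resize(p[90:420,140:400],(330,419)),x[:,:470]]))
```

```text
Traceback (most recent call last):
AttributeError: 'float' object has no attribute 'round'
```

Only the print failed. I continue from the current point along the same line.

Run:
```python
from h import *
t=np.load("t.npz");D,G=t["D"],t["G"];f0=np.load("f0.npy");q=down(108.7);z=.121
f=fz(3)-f0; s=r.read_state(); print(s["eef_pos"].round(4),f.round(2),s["time_s"])
for k in np.linspace(0,1,8)[2:]:
    P=D+(G-D)*k
    h=r.move_straight([P[0],P[1],z],q,speed=.03,max_force=9); f=fz(3)-f0; s=r.read_state()
    print(h,s["eef_pos"].round(4),f.round(2),s["grip_width"],z)
    if h: break
    if abs(f[2]-3.9)>1: z=np.clip(z+np.clip((f[2]-3.9)/350*.3,-.001,.001),.119,.1235)
print(s["time_s"])
p,d=optics.get_image("wrist"); p2,d2=optics.get_image("scene"); x=cv2.resize(p2[160:325,180:400],None,fx=2.54,fy=2.54)[:419]
save("pics/w4.png",np.hstack([cv2.resize(p[90:420,140:400],(330,419)),x[:,:470]]))
```

```text
[0.4698 0.0357 0.1211] [-0.   -1.04  3.74] 15.1583
False [0.4785 0.0103 0.1211] [-0.01 -1.43  3.44] 0.039527865286475554 0.121
False [ 0.4871 -0.015   0.1211] [-0.93 -0.6   3.52] 0.03983078346183346 0.121
False [ 0.4956 -0.0403  0.1211] [-0.41 -0.34  3.68] 0.03924124877508348 0.121
False [ 0.5042 -0.0657  0.1211] [ 0.16 -1.1   4.02] 0.03944221633683146 0.121
False [ 0.5128 -0.091   0.1212] [-0.33 -0.36  4.19] 0.03993079519789011 0.121
False [ 0.5214 -0.1163  0.1212] [-0.27 -0.44  3.68] 0.03927526584062073 0.121
22.0083
```

View pics/w4.png

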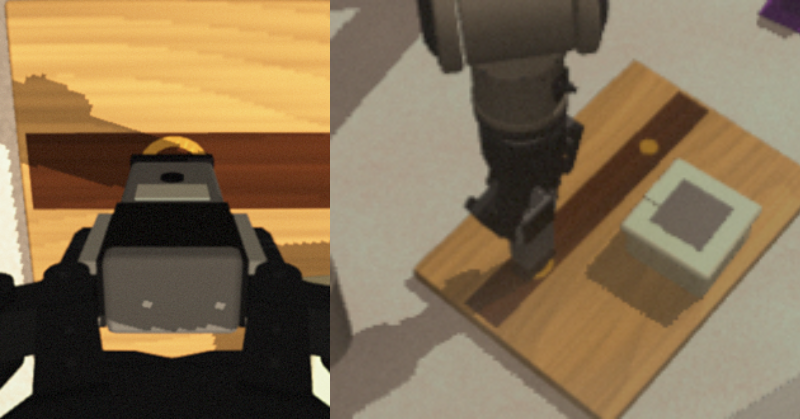

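The wrist view shows the ring at (174,145), centred behind the foot. The scene view shows the meter upright on the ring at (535,260), with the tub undisturbed. I hand in now.

```bash
python3 -c "
from h import *
print(fz(6)-np.load('f0.npy')); print(r.finish_job())"
```

```text
[-0.18754393 -1.53393684  3.67563492]
the job is handed in; nothing more can be done
None
```

The job is handed in: the meter went from the dot along the strip at about 3.4–4.2 N, and the gripper still holds it upright on the ring at about 3.7 N, foot roughly 5 mm in; no verdict came back.

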